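# Vent the air chuck and hold the index pin out

### The arm

A 6-joint arm with a two-finger parallel gripper is mounted at the origin on the work surface. World frame = base frame: x ahead of the robot, y to its left, z up, the work surface at z = 0. Lengths are in m, angles in rad, forces in N, time in s.
With the tool pointing down it reaches from about 0.3 to 0.95 m from the base axis. Payload 3.1 kg.
Tool frame: the origin (TCP) lies at the very end of the fingers, on their centre line; the grasp point (between the pads) lies 19 mm behind it; z points along the fingers, y is the line along which they close (so a half turn about z gives the same grasp; the last joint's range is limited). The gripper opens to 85 mm and grips with 20 to 120 N. Pads are 22 mm wide; open, the fingers measure 114 mm over their backs; the gripper's body (76 mm by 85 mm) begins 54 mm behind the grasp point. The pads swing forward as they close: fully open they stand 13 mm farther back than shut.
Start: joints at [-1.319, 0.308, 1.634, -0, 1.2, -0.07], TCP at [0.198, -0.593, 0.195] pointing down, gripper open.
Joint ranges: [-3.06, 3.06], [-0.79, 1.96], [0.05, 2.63], [-1.19, 4.34], [0.05, 2.64], [-2.94, 2.94]. Speed limits (rad/s): [2.79, 2.79, 3.14, 3.14, 3.14, 3.14].

### API

Orientations are given as a unit quaternion [w, x, y, z].
In Python, from bench import bot gives the robot as it stands. The module is installed in compiled form; this text tells all that it offers.
- The arm moves only by the tool arm_command, never from a script. Its argument "steps" is a list of rows, each a list of 7 numbers: the shift along the tool's x, y, z in m, then the turn, a rotation vector about the tool's x, y, z in rad, then the finger opening in m, from 0 to 0.0854. In form: [[tx, ty, tz, rx, ry, rz, claw], ...]. A call has 1 to 12 rows; each row shifts and turns the commanded pose from where the row before left it, along the tool's axes as they then stand; what a row does not reach is not made up. A row lasts 1/12 s, in which the tool goes at most 41.7 mm and 7.16 degrees, less where a joint would pass 70% of its speed; a pose out of reach is approached as far as the arm can. A call is refused whole if a number of a shift passes 0.0417 or a number of a turn 0.125, either way. A call with a gripper value outside its range is refused whole. The fingers move at their own pace and stop on an object; "force" is the grip in N (left out, the last holds). Time passes only in rows, so rows that do not move let the fingers close. It gives the time, the measured TCP pose, the force, the opening and the grip force at its end, in the units of the state.
- bot.state(): the state, without advancing time (a new reading comes with each control period).
- bot.get_image(name): name is "side" or "top" or "wrist"; returns the picture (400x640x3 uint8, red, green, blue); there is no depth.
- bot.get_calibration(name): a dict with "K" (3x3 intrinsics, pixels), "k1" (the pictures are not rectified: a ray, as slopes to the right and down, at radius r is drawn at 1 + k1 r^2 times it, then the intrinsics apply), "R" (3x3) and "t" (3): a world point X has camera coordinates R X + t; the wrist camera has in their place "hand_eye" (4x4, takes a point from camera to tool coordinates, whose origin is the TCP and whose axes are the flange's). Camera axes: x right, y down, z forward; pixel columns grow to the right and rows downward; lengths in m; the calibration is good to about 2 mm. A picture is of the moment at which its call begins: read the wrist's pose just before it. get_calibration takes no time and is no camera call.
- bot.finish_job(): hands the job in; it is judged then, once.
The state is a dict: "time": time; "joint_pos": joint angles; "dq": joint speeds; "effort": joint torques, N m; "ee_pos": TCP position; "orientation": TCP orientation; "ft_force": force on the tool from outside, world axes, zero at the start; "torque": the same for the moment, N m; "finger_gap": finger opening in m; "grasp_force": force on a finger pad.
Only numpy, scipy, OpenCV 4.12 (cv2) and the standard library are available. Lean on these libraries where they do the work, as an engineer would, in place of code of your own. Each camera call takes 0.05 s, during which the arm holds its last target. There are 200 camera calls.

### The job

Get the jeweller's dividing head ready for turning: first vent its air chuck by pulling the vent valve's slide knob all the way out and pushing it fully home again. Then pull the dividing head's sprung index pin fully up by its knob, clear of its hole in the index plate, and finish while still gripping it there: the program ends while holding the pin up. Leave the hammer, the steel block and the round tin where they are.

Things in the scene. Friction and masses are not known exactly. Their poses are not given: they have to be found in the camera images.
- vent_valve: Vent valve, fixed to the bench: aluminium block 56 (x) x 54 (y) x 60 mm on an 8 mm steel foot plate (90 x 74 mm), block top 66 mm above the bench, a 22 mm brass silencer on its top reaching 84 mm. Origin on the bench under the block's centre; x points from front to back, z up. The black slide knob sticks out of its front (-x) face.
- vent_knob (a point): Centre of the valve's black slide knob, 42 mm above the bench; moves with it. The knob is a cylinder lying along the valve's x axis, 22 mm in diameter and 24 mm long (12 mm either way from this point), with a 28 mm rim 5 mm thick on its outer (-x) end. Pushed home, the knob's inner end stands 14 mm from the block's front face. Axes as vent_valve.
- vent_slide (a joint): Travel of the slide knob in m: 0 fully home, 0.032 fully out (straight out of the block along the valve's -x, level). It starts home, slides against a steady drag of about 3 N, stays where it is left, and has a firm stop at either end.
- index_head: Dividing head, fixed to the bench: grey round base 124 mm in diameter, a horizontal steel index plate 100 mm in diameter with its top at 60 mm and a ring of 12 holes, a ring chuck in the middle reaching 82 mm, and at its -x side a dark steel bracket whose arm reaches over the plate, arm top 84 mm above the bench. Origin on the bench under the plate's centre, z up. The index pin stands upright in the arm at x = -41 mm, y = 0.
- index_knob (a point): Black mushroom knob of the sprung index pin, axis vertical: grip 20 mm in diameter and 24 mm high (12 mm up and down from this point), with a 28 mm cap 6 mm thick on top. This point is the centre of the grip, 110 mm above the bench when the pin is seated; it rises with the pin. Below the grip is a 16 mm guide bush, top at 96 mm.
- index_pin (a joint): Lift of the index pin in m: 0 seated in its hole, 0.016 fully up against its stop; the pin's tip is 8 mm deep in the plate when seated. The spring pulls it down with 5.4 N when seated and 10.2 N when fully up; let go, it drops back.
- tin: Bystander: round aluminium tin, 62 mm in diameter, 22 mm high. Origin at the centre of its underside.
- hammer: Bystander: hammer 220 mm long lying on the bench along its x axis. Origin under its middle.
- stake_block: Bystander: steel bench block 55 x 55 x 40 mm. Origin at the centre of its underside.
There are look-alikes about, which are no part of the job. Several things look just like the index_head: the one meant starts nearest to the robot's base. Several things look just like the vent_valve: the one meant starts nearest to the robot's base.

How it is judged:
By the outcome, as a careful person would: the job done as asked, in the order asked, and still so for the second after the job is handed in, while the arm keeps its last pose, push and grip.
It also fails if it takes over 48 s, if anything falls off the work surface, if the arm or the gripper's body presses on something with over 40 N, if the wrist force passes 120 N, or if a joint passes its speed limit or range.

## Working session

There is one attempt and no reset: what is moved stays moved. The work goes in short steps, Python scripts to look and compute and a tool call to move; the robot and the scene stay as the last step left them, time stands still between calls to the robot, and variables do not carry over. Pictures are saved under pics/ and viewed, at most 10 in all, crops included, and the job is handed in when it is done.

Besides the shell and the picture viewer there is one more tool, called after ">>>" by a JSON object that holds its "method" and its "body". arm_command: Moves the arm, as the interface text tells. Its arguments: {"type":"object","properties":{"steps":{"type":"array","items":{"type":"array","items":{"type":"number"}}},"force":{"type":"number"}},"required":["steps"]}

```bash
mkdir -p pics; python3 - <<'E'
from bench import bot
import cv2,numpy as np
print(bot.state())
for n in ["side","top","wrist"]:
    im=bot.get_image(n); cv2.imwrite(f"pics/{n}0.png",im[:,:,::-1]); c=bot.get_calibration(n); print(n,{k:np.round(v,4).tolist() for k,v in c.items()})
E
```

```text
{'time': 0.0, 'joint_pos': array([-1.31870598e+00,  3.08987391e-01,  1.63521270e+00,  5.29835438e-06,
        1.19967210e+00, -6.97079848e-02]), 'dq': array([ 8.26573230e-04,  2.66220737e-03,  1.20533342e-03, -2.09796782e-03,
        1.19063364e-03,  3.08970898e-05]), 'effort': array([ 8.60901018e-04, -4.15248835e+01, -2.76663244e+01, -2.03362733e-04,
        1.01453080e-02, -1.50200680e-05]), 'ee_pos': array([ 0.19741486, -0.59204656,  0.19374567]), 'orientation': array([-1.13525455e-03,  9.87083144e-01,  1.60204769e-01, -1.01335106e-04]), 'ft_force': array([0.26226465, 0.29180714, 0.54756643]), 'torque': array([-0.01345947,  0.00211055,  0.01585877]), 'grasp_force': 0.0, 'finger_gap': 0.08521436420487367}
side {'K': [[430.692, 0.0, 317.4441], [0.0, 430.692, 201.4015], [0.0, 0.0, 1.0]], 'k1': 0.0067, 'R': [[-0.827, -0.562, 0.017], [-0.3281, 0.4579, -0.8263], [0.4566, -0.6889, -0.563]], 't': [0.5465, 0.2777, 1.1402]}
top {'K': [[463.5661, 0.0, 317.6089], [0.0, 463.5661, 199.9113], [0.0, 0.0, 1.0]], 'k1': 0.0052, 'R': [[0.0234, -0.9997, -0.0086], [-0.9962, -0.0226, -0.0841], [0.0839, 0.0105, -0.9964]], 't': [-0.0033, 0.6617, 1.3511]}
wrist {'K': [[315.9448, 0.0, 320.0406], [0.0, 315.9448, 200.758], [0.0, 0.0, 1.0]], 'k1': -0.0558, 'hand_eye': [[-0.0001, -0.9545, -0.2982, 0.076], [1.0, -0.0002, 0.0005, 0.0001], [-0.0005, -0.2982, 0.9545, -0.1783], [0.0, 0.0, 0.0, 1.0]]}
```

View pics/top0.png

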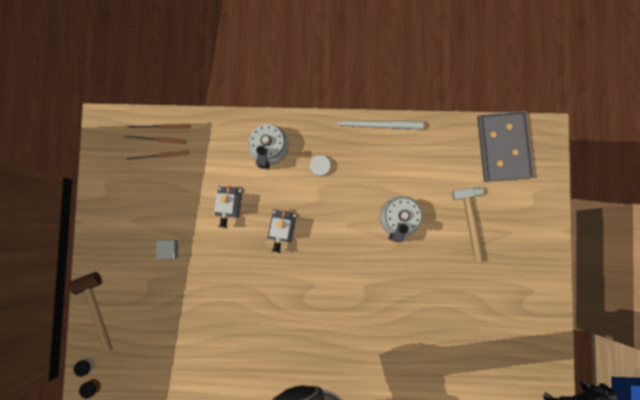

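View pics/side0.png

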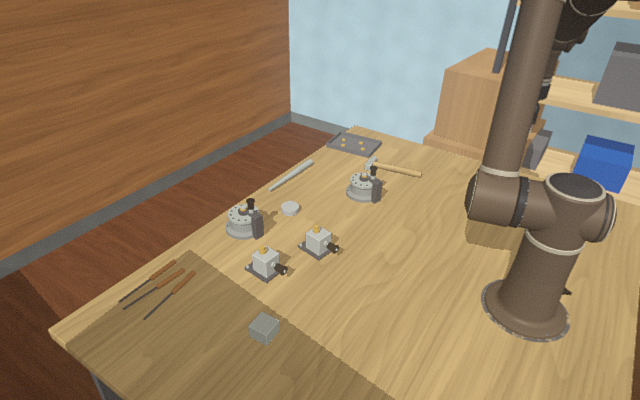

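Top view. Index heads are at (403,215) and (267,145); valves are at (282,228) and (228,203). The base is at the bottom, about (310,400). The nearest are head (403,215) and valve (282,228), which in the side view are (365,187) and (319,242). I'll confirm this with an enlarged crop.

```bash
cat > h.py <<'E'
import numpy as np,cv2
from bench import bot
from scipy.spatial.transform import Rotation as Rn
def cam(n,st=None):
    c=bot.get_calibration(n); K=np.array(c["K"]);k1=c["k1"]
    if n=="wrist":
        st=st or bot.state(); q=st["orientation"]; T=np.eye(4);T[:3,:3]=Rn.from_quat(np.r_[q[1:],q[0]]).as_matrix();T[:3,3]=st["ee_pos"]
        M=np.linalg.inv(T@np.array(c["hand_eye"])); R,t=M[:3,:3],M[:3,3]
    else: R,t=np.array(c["R"]),np.array(c["t"])
    return K,k1,R,t
def ray(C,uv):
    K,k1,R,t=C; p=cv2.undistortPoints(np.array([[uv]],float),K,np.array([k1,0,0,0.]))[0,0]
    return -R.T@t, R.T@np.r_[p,1]
def onz(C,uv,z):
    o,d=ray(C,uv); return o+d*(z-o[2])/d[2]
def proj(C,X):
    K,k1,R,t=C; return cv2.projectPoints(np.atleast_2d(X).astype(float),cv2.Rodrigues(R)[0],t,K,np.array([k1,0,0,0.]))[0][:,0]
E
python3 - <<'E'
from h import *
C=cam("top")
for n,uv,z in [("headA",(404,215),.082),("headB",(266,140),.082),("valveA",(282,225),.084),("valveB",(225,199),.084),("knobheadA",(402,230),.128),("knobvalveA",(277,246),.042)]:
    X=onz(C,uv,z); print(n,X.round(3),np.hypot(X[0],X[1]).round(3))
t=cv2.imread("pics/top0.png");s=cv2.imread("pics/side0.png")
a=cv2.resize(t[180:265,250:330],(400,425),interpolation=2);b=cv2.resize(t[180:265,365:445],(400,425),interpolation=2)
cv2.imwrite("pics/crop1.png",np.hstack([a,b]))
E
```

```text
headA [ 0.62  -0.235  0.082] 0.663
headB [0.827 0.165 0.082] 0.844
valveA [0.583 0.111 0.084] 0.593
valveB [0.653 0.276 0.084] 0.709
knobheadA [ 0.576 -0.222  0.128] 0.617
knobvalveA [0.523 0.127 0.042] 0.538
```

View pics/crop1.png

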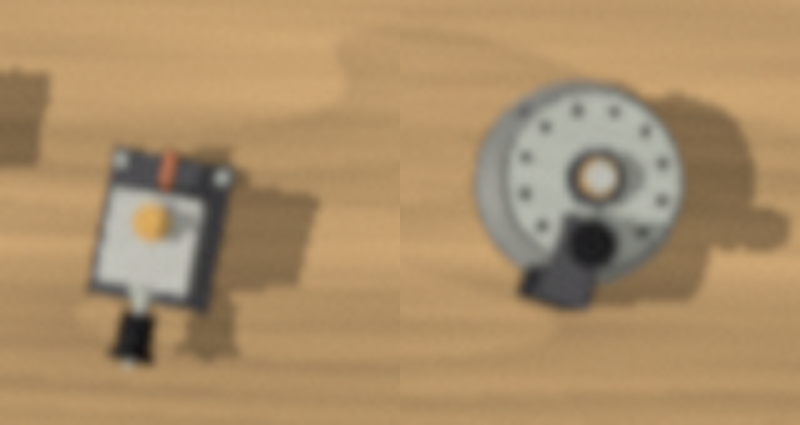

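The crop shows the near valve on the left: silencer at crop (152,223), knob at (133,340). The near head is on the right: chuck at (600,177), pin knob at (592,245). Both are closer to the base than their twins (0.59 vs 0.71 m and 0.66 vs 0.84 m).

```bash
python3 - <<'E'
from h import *
C=cam("top"); f=lambda x,y,ox: (x/5+ox-.4, y/5+180-.4)
k=onz(C,f(133,338,250),.042); s=onz(C,f(152,223,250),.084)
print("knob",k.round(4),"sil",s.round(4))
for a,b in [((112,185),(90,293)),((232,165),(205,310)),((140,295),(128,362))]:
    d=onz(C,f(*a,250),.03)-onz(C,f(*b,250),.03); print(np.degrees(np.arctan2(d[1],d[0])))
hk=onz(C,f(192,245,365),.128); hc=onz(C,f(200,177,365),.082)
print("hk",hk,"hc",hc,np.hypot(*(hk-hc)[:2]))
st=bot.state();q=st["orientation"];R=Rn.from_quat(np.r_[q[1:],q[0]])
tgt=k+[0,0,.15]; tgt[2]=.2
print("tool shift before rot",R.inv().apply(tgt-st["ee_pos"]))
E
```

```text
knob [0.5191 0.1295 0.042 ] sil [0.5852 0.1166 0.084 ]
-9.716732271755882
-8.980157605717567
-8.446663801680677
hk [ 0.57964395 -0.2247484   0.128     ] hc [ 0.61959236 -0.23701027  0.082     ] 0.04178790375819867
tool shift before rot [ 0.53337756 -0.58296719 -0.00486897]
```

>>> {"method": "arm_command", "body": {"steps": [[0.0222,-0.0243,0,0,0,0,0.085],[0.0222,-0.0243,0,0,0,0,0.085],[0.0222,-0.0243,0,0,0,0,0.085],[0.0222,-0.0243,0,0,0,0,0.085],[0.0222,-0.0243,0,0,0,0,0.085],[0.0222,-0.0243,0,0,0,0,0.085],[0.0222,-0.0243,0,0,0,0,0.085],[0.0222,-0.0243,0,0,0,0,0.085],[0.0222,-0.0243,0,0,0,0,0.085],[0.0222,-0.0243,0,0,0,0,0.085],[0.0222,-0.0243,0,0,0,0,0.085],[0.0222,-0.0243,0,0,0,0,0.085]]}}

```text
time: 1.15
ee_pos: [0.3583, -0.2304, 0.1948]
orientation: [-0.0, 0.987, 0.16, 0.0]
ft_force: [0.7, -0.3, -0.4]
finger_gap: 0.0848
grasp_force: 0.0
```

>>> {"method": "arm_command", "body": {"steps": [[0.0222,-0.0243,0,0,0,0,0.085],[0.0222,-0.0243,0,0,0,0,0.085],[0.0222,-0.0243,0,0,0,0,0.085],[0.0222,-0.0243,0,0,0,0,0.085],[0.0222,-0.0243,0,0,0,0,0.085],[0.0222,-0.0243,0,0,0,0,0.085],[0.0222,-0.0243,0,0,0,0,0.085],[0.0222,-0.0243,0,0,0,0,0.085],[0.0222,-0.0243,0,0,0,0,0.085],[0.0222,-0.0243,0,0,0,0,0.085],[0.0222,-0.0243,0,0,0,0,0.085],[0.0222,-0.0243,0,0,0,0,0.085]]}}

```text
time: 2.15
ee_pos: [0.5187, 0.1305, 0.1947]
orientation: [0.0, 0.987, 0.16, -0.0]
ft_force: [0.2, -0.1, 0.8]
finger_gap: 0.0849
grasp_force: 0.0
```

>>> {"method": "arm_command", "body": {"steps": [[0,0,0,0,0,-0.12,0.085],[0,0,0,0,0,-0.12,0.085],[0,0,0,0,0,-0.12,0.085],[0,0,0,0,0,-0.12,0.085],[0,0,0,0,0,-0.12,0.085],[0,0,0,0,0,-0.12,0.085],[0,0,0,0,0,-0.12,0.085],[0,0,0,0,0,-0.12,0.085],[0,0,0,0,0,-0.12,0.085],[0,0,0,0,0,-0.12,0.085],[0,0,0,0,0,-0.12,0.085],[0,0,0,0,0,-0.12,0.085]]}}

```text
time: 3.15
ee_pos: [0.5183, 0.1288, 0.1946]
orientation: [-0.0, 0.634, 0.773, -0.0]
ft_force: [-0.1, -0.2, -0.8]
finger_gap: 0.0854
grasp_force: 0.0
```

>>> {"method": "arm_command", "body": {"steps": [[0,0,0,0,0,-0.12,0.085],[0,0,0,0,0,-0.12,0.085],[0,0,0,0,0,-0.12,0.085],[0,0,0,0,0,-0.12,0.085],[0,0,0,0,0,-0.12,0.085],[0,0,0,0,0,-0.12,0.085],[0,0,0,0,0,-0.12,0.085],[0,0,0,0,0,-0.12,0.085],[0,0,0,0,0,-0.12,0.085],[0,0,0,0,0,-0.12,0.085],[0,0,0,0,0,0,0.085],[0,0,0,0,0,0,0.085]]}}

```text
time: 4.15
ee_pos: [0.5184, 0.1288, 0.1947]
orientation: [-0.0, 0.091, 0.996, -0.0]
ft_force: [-0.2, -1.4, 0.2]
finger_gap: 0.085
grasp_force: 0.0
```

```bash
python3 - <<'E'
from h import *
st=bot.state(); im=bot.get_image("wrist"); cv2.imwrite("pics/w1.png",im[:,:,::-1]); np.save("w1.npy",dict(p=st["ee_pos"],q=st["orientation"]),allow_pickle=True)
q=st["orientation"];x=Rn.from_quat(np.r_[q[1:],q[0]]).as_matrix(); print(st["time"],st["ee_pos"],x.round(3),st["joint_pos"].round(2),st["ft_force"])
C=cam("wrist",st); print(proj(C,[[.5191,.1295,.042],[.5852,.1166,.084]]))
E
```

```text
4.15 [0.51838069 0.12881461 0.19468342] [[-0.983  0.182 -0.001]
 [ 0.182  0.983 -0.   ]
 [ 0.001 -0.    -1.   ]] [ 0.16  0.13  1.85  0.    1.16 -1.23] [-0.18725283 -1.44556035  0.19099126]
[[321.14238542 177.13997319]
 [320.5265217  251.67408708]]
```

View pics/w1.png

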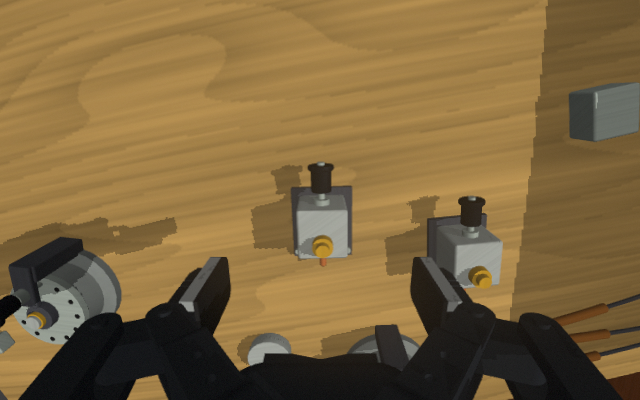

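The wrist view shows the wanted valve in the middle: knob at about (320,180), silencer at about (322,243). The twin is at (470,245). I'll enlarge the middle to measure the yaw.

```bash
python3 - <<'E'
import cv2
t=cv2.imread("pics/w1.png")
cv2.imwrite("pics/w1c.png",cv2.resize(t[155:275,280:370],(450,600),interpolation=cv2.INTER_CUBIC))
E
```

```text
(no output)
```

View pics/w1c.png

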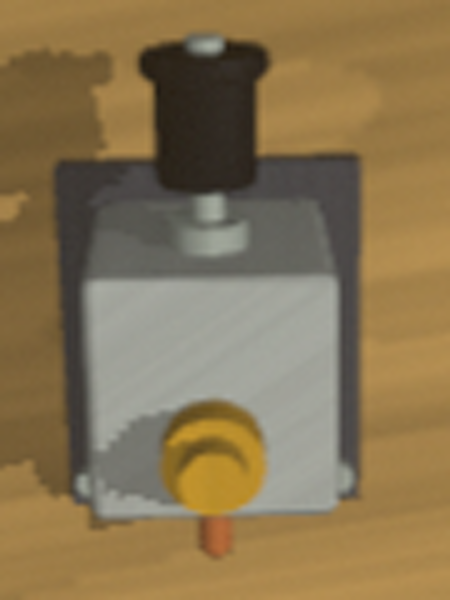

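```bash
python3 - <<'E'
from h import *
d=np.load("w1.npy",allow_pickle=True).item(); C=cam("wrist",dict(ee_pos=d["p"],orientation=d["q"]))
f=lambda x,y:(280+x/5-.4,155+y/5-.4)
P=[onz(C,f(*a),.066) for a in [(85,280),(337,277),(95,519),(341,511)]]
for p in P: print(p.round(4))
fm=(P[0]+P[1])/2;bm=(P[2]+P[3])/2
e=P[0]-P[1]; print("front edge",np.hypot(*e[:2]),np.degrees(np.arctan2(e[1],e[0])))
g=bm-fm; print("len",np.hypot(*g[:2]),np.degrees(np.arctan2(g[1],g[0])),"centre",(fm+bm)/2)
# foot plate corners z .008
F=[onz(C,f(*a),.008) for a in [(57,160),(358,155)]]; e=F[0]-F[1]; print("foot",np.hypot(*e[:2]),np.degrees(np.arctan2(e[1],e[0])))
r=onz(C,f(205,60),.056); i=onz(C,f(206,185),.047); k=onz(C,f(206,120),.050); print("rim",r,"inner",i,k)
for yaw in np.radians([-9,-10,-11,-12]):
  c=(fm+bm)/2; u=np.array([np.cos(yaw),np.sin(yaw)]); print(c[:2]-.054*u, (fm[:2]-.026*u))
hk=onz(C,(10,308),.125);print("hk",hk)
E
```

```text
[0.5437 0.0993 0.066 ]
[0.5524 0.1503 0.066 ]
[0.5977 0.0902 0.066 ]
[0.6054 0.1428 0.066 ]
front edge 0.05182113231022802 -99.74540027471006
len 0.054118682394175756 -8.793340204793237 centre [0.57480003 0.1206528  0.066     ]
foot 0.0718762934509858 -99.48485516825224
rim [0.50499436 0.13149506 0.056     ] inner [0.53349484 0.12646621 0.047     ] [0.51874844 0.12917793 0.05      ]
[0.52146486 0.12910026] [0.52237884 0.12885669]
[0.52162041 0.1300298 ] [0.52245374 0.12930424]
[0.52179216 0.13095649] [0.52253643 0.12975042]
[0.52198006 0.13188003] [0.5226269  0.13019509]
hk [ 0.57357255 -0.19643889  0.125     ]
```

>>> {"method": "arm_command", "body": {"steps": [[-0.0042,0.0008,0.016,0,0,-0.007,0.085],[-0.0042,0.0008,0.016,0,0,-0.007,0.085],[0,0,0.018,0,0,0,0.085],[0,0,0.018,0,0,0,0.07],[0,0,0.018,0,0,0,0.06],[0,0,0.018,0,0,0,0.06],[0,0,0.018,0,0,0,0.06],[0,0,0.018,0,0,0,0.06],[0,0,0.015,0,0,0,0.06],[0,0,0.01,0,0,0,0.06],[0,0,0.008,0,0,0,0.06],[0,0,0,0,0,0,0.06]]}}

```text
time: 5.2
ee_pos: [0.5258, 0.1287, 0.0204]
orientation: [-0.002, 0.083, 0.997, -0.0]
ft_force: [-1.1, -0.5, 0.4]
finger_gap: 0.06
grasp_force: 0.0
```

```bash
python3 - <<'E'
from h import *
st=bot.state(); im=bot.get_image("wrist"); cv2.imwrite("pics/w2.png",im[:,:,::-1])
print(st["ee_pos"],st["ft_force"],st["finger_gap"])
E
```

```text
[0.5258156  0.12871424 0.02036726] [-1.10647677 -0.49552291  0.38688362] 0.060034441241196
```

View pics/w2.png

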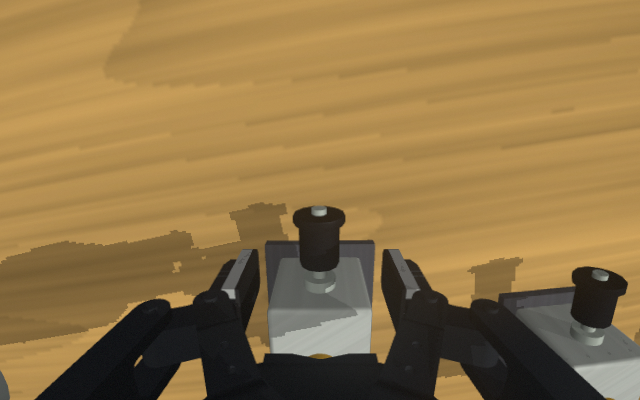

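The knob (319,240) is centred between the pads at (245,270) and (398,270), with the rim in front of them. Closing now.

>>> {"method": "arm_command", "body": {"force": 40, "steps": [[0,0,0,0,0,0,0.01],[0,0,0,0,0,0,0.01],[0,0,0,0,0,0,0.01],[0,0,0,0,0,0,0.01],[0,0,0,0,0,0,0.01],[0,0,0,0,0,0,0.01],[0,0,0,0,0,0,0.01],[0,0,0,0,0,0,0.01]]}}

```text
time: 5.92
ee_pos: [0.5272, 0.1289, 0.0221]
orientation: [0.0, 0.083, 0.997, 0.0]
ft_force: [1.1, 0.2, -0.1]
finger_gap: 0.01
grasp_force: 0.0
```

The gap reached 10 mm with no contact, so I need to look.

```bash
python3 - <<'E'
from h import *
st=bot.state(); im=bot.get_image("wrist"); im2=bot.get_image("side")
a=cv2.resize(im[180:340,220:420],(400,320),interpolation=2); b=cv2.resize(im2[200:300,270:395],(400,320),interpolation=2)
cv2.imwrite("pics/w3.png",np.hstack([a,b])[:,:,::-1])
print(st["ee_pos"],st["ft_force"],st["finger_gap"],st["grasp_force"])
C=cam("wrist",st);q=st["orientation"];R=Rn.from_quat(np.r_[q[1:],q[0]])
print(proj(C,np.array([[.5215,.1296,.042]])), proj(C,st["ee_pos"]+R.apply([[.011,.005,0],[-.011,.005,0],[.011,.005,-.019]])))
E
```

```text
[0.52723845 0.12892727 0.02207517] [ 1.07164228  0.18266015 -0.1432893 ] 0.009973796833587597 0.0
[[320.00831358 237.48615393]] [[328.82586734 215.90640819]
 [328.52388609 249.14412799]
 [329.73447431 227.94150344]]
```

View pics/w3.png

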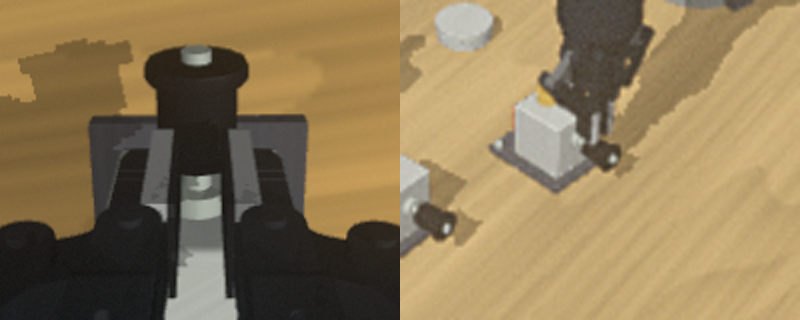

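The pads appear to have closed above the knob: they occlude it, and their ends sit around (306,245) and (336,245). I'll overlay the reported tool axis on the side and wrist views.

```bash
python3 - <<'E'
from h import *
st=bot.state(); q=st["orientation"];R=Rn.from_quat(np.r_[q[1:],q[0]])
out=[]
for n,(x0,y0,w,h) in {"wrist":(250,180,133,200),"side":(270,130,133,150)}.items():
    im=bot.get_image(n)[:,:,::-1].copy(); C=cam(n,st); s=3
    c=cv2.resize(im[y0:y0+200,x0:x0+133],None,fx=s,fy=s,interpolation=2)
    c=np.clip(c.astype(float)*1.6,0,255).astype(np.uint8)
    for i,z in enumerate([0,-.02,-.04,-.06]):
        for y in (.005,-.005):
            p=proj(C,st["ee_pos"]+R.apply([.011,y,z]))[0]; u=(int((p[0]-x0)*s),int((p[1]-y0)*s)); cv2.circle(c,u,3,[(0,0,255),(0,255,0),(255,0,0),(0,255,255)][i],-1)
    out.append(c)
    print(n,c.shape)
cv2.imwrite("pics/ov.png",np.hstack(out)[:600])
E
```

```text
wrist (600, 399, 3)
side (600, 399, 3)
```

View pics/ov.png

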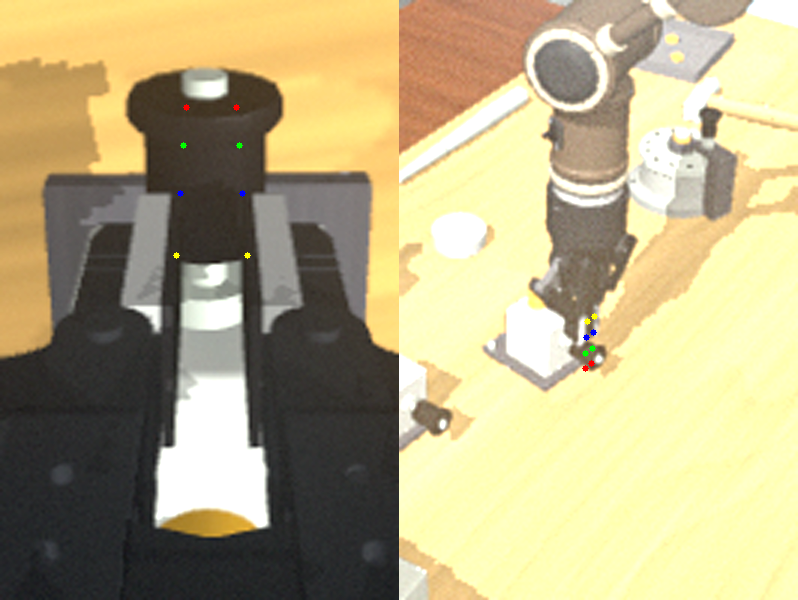

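The overlay shows both cameras agreeing: the physical finger ends (crop row 195) sit at the blue marks, about 40 mm behind the reported TCP. So the pads closed above the knob without touching it. I'll open, go about 36 mm lower while watching the force, and close again.

>>> {"method": "arm_command", "body": {"steps": [[0,0,-0.004,0,0,0,0.055],[0,0,0,0,0,0,0.055],[0,0,0,0,0,0,0.055],[0,0,0,0,0,0,0.055],[0,0,0,0,0,0,0.055],[0,0,0.006,0,0,0,0.055],[0,0,0.006,0,0,0,0.055],[0,0,0.006,0,0,0,0.055],[0,0,0.006,0,0,0,0.055]]}}

```text
time: 6.87
ee_pos: [0.5267, 0.1289, 0.0009]
orientation: [-0.0, 0.083, 0.997, -0.0]
ft_force: [-0.2, 0.9, 0.4]
finger_gap: 0.0553
grasp_force: 0.0
```

>>> {"method": "arm_command", "body": {"steps": [[0,0,0.005,0,0,0,0.055],[0,0,0.005,0,0,0,0.055],[0,0,0.005,0,0,0,0.055]]}}

```text
time: 7.12
ee_pos: [0.527, 0.1289, -0.0138]
orientation: [-0.0, 0.083, 0.997, -0.0]
ft_force: [-0.9, 0.2, 1.0]
finger_gap: 0.0549
grasp_force: 0.0
```

>>> {"method": "arm_command", "body": {"force": 40, "steps": [[0,0,0,0,0,0,0.01],[0,0,0,0,0,0,0.01],[0,0,0,0,0,0,0.01],[0,0,0,0,0,0,0.01],[0,0,0,0,0,0,0.01],[0,0,0,0,0,0,0.01],[0,0,0,0,0,0,0.01]]}}

```text
time: 7.7
ee_pos: [0.5271, 0.1279, -0.0129]
orientation: [-0.0, 0.082, 0.997, -0.001]
ft_force: [-0.3, -4.8, -0.0]
finger_gap: 0.0204
grasp_force: 39.2
```

Gripped at 20 mm with 39 N. Now pulling out along tool +x.

>>> {"method": "arm_command", "body": {"steps": [[0.003,-0.001,0,0,0,0,0.01],[0.004,0,0,0,0,0,0.01],[0.004,0,0,0,0,0,0.01],[0.004,0,0,0,0,0,0.01],[0.004,0,0,0,0,0,0.01],[0.004,0,0,0,0,0,0.01],[0.004,0,0,0,0,0,0.01],[0.003,0,0,0,0,0,0.01]]}}

```text
time: 8.37
ee_pos: [0.497, 0.1327, -0.0129]
orientation: [0.0, 0.083, 0.997, -0.0]
ft_force: [2.0, -4.6, -2.1]
finger_gap: 0.0207
grasp_force: 39.8
```

>>> {"method": "arm_command", "body": {"steps": [[0.002,0,0,0,0,0,0.01],[0.001,0,0,0,0,0,0.01],[0.001,0,0,0,0,0,0.01]]}}

```text
time: 8.62
ee_pos: [0.4957, 0.133, -0.0128]
orientation: [0.003, 0.082, 0.997, -0.0]
ft_force: [9.1, -7.9, -9.6]
finger_gap: 0.0203
grasp_force: 39.4
```

The force is rising at 32 mm of travel, so this is the stop. One more nudge, then push home.

>>> {"method": "arm_command", "body": {"steps": [[0.001,0,0,0,0,0,0.01],[0,0,0,0,0,0,0.01]]}}

```text
time: 8.78
ee_pos: [0.4957, 0.1331, -0.0128]
orientation: [0.004, 0.082, 0.997, -0.0]
ft_force: [8.6, -6.6, -9.1]
finger_gap: 0.0209
grasp_force: 39.5
```

>>> {"method": "arm_command", "body": {"steps": [[-0.004,0,0,0,0,0,0.01],[-0.004,0,0,0,0,0,0.01],[-0.004,0,0,0,0,0,0.01],[-0.004,0,0,0,0,0,0.01],[-0.004,0,0,0,0,0,0.01],[-0.004,0,0,0,0,0,0.01],[-0.004,0,0,0,0,0,0.01],[-0.004,0,0,0,0,0,0.01],[-0.003,0,0,0,0,0,0.01],[0,0,0,0,0,0,0.01]]}}

```text
time: 9.62
ee_pos: [0.527, 0.128, -0.0129]
orientation: [-0.0, 0.083, 0.997, -0.0]
ft_force: [-3.4, -2.8, 5.8]
finger_gap: 0.0206
grasp_force: 40.8
```

>>> {"method": "arm_command", "body": {"steps": [[-0.001,0,0,0,0,0,0.01],[-0.001,0,0,0,0,0,0.01],[0,0,0,0,0,0,0.01]]}}

```text
time: 9.87
ee_pos: [0.5269, 0.1279, -0.013]
orientation: [-0.002, 0.083, 0.997, -0.0]
ft_force: [-7.0, -1.4, 9.7]
finger_gap: 0.0209
grasp_force: 41.0
```

The knob is home again: TCP is back at x=0.527 and resists further pushing. Releasing, rising and moving over to the index head.

>>> {"method": "arm_command", "body": {"steps": [[0,0,0,0,0,0,0.06],[0,0,0,0,0,0,0.06],[0,0,0,0,0,0,0.06],[0,0,0,0,0,0,0.06],[0,0,-0.015,0,0,0,0.06],[0,0,-0.02,0,0,0,0.06],[0,0,-0.025,0,0,0,0.06],[0,0,-0.025,0,0,0,0.06],[0,0,-0.025,0,0,0,0.06],[0,0,-0.025,0,0,0,0.06],[0,0,-0.02,0,0,0,0.06],[0,0,-0.01,0,0,0,0.06]]}}

```text
time: 10.87
ee_pos: [0.5315, 0.1282, 0.1553]
orientation: [0.003, 0.083, 0.997, 0.001]
ft_force: [1.1, -0.4, 0.8]
finger_gap: 0.0602
grasp_force: 0.0
```

>>> {"method": "arm_command", "body": {"steps": [[-0.0092,-0.0283,0,0,0,0,0.06],[-0.0092,-0.0283,0,0,0,0,0.06],[-0.0092,-0.0283,0,0,0,0,0.06],[-0.0092,-0.0283,0,0,0,0,0.06],[-0.0092,-0.0283,0,0,0,0,0.06],[-0.0092,-0.0283,0,0,0,0,0.06],[-0.0092,-0.0283,0,0,0,0,0.06],[-0.0092,-0.0283,0,0,0,0,0.06],[-0.0092,-0.0283,0,0,0,0,0.06],[-0.0092,-0.0283,0,0,0,0,0.06],[-0.0092,-0.0283,0,0,0,0,0.06],[-0.0092,-0.0283,0,0,0,0,0.06]]}}

```text
time: 11.87
ee_pos: [0.5817, -0.2268, 0.1509]
orientation: [-0.0, 0.083, 0.997, 0.0]
ft_force: [0.8, 0.1, 0.7]
finger_gap: 0.06
grasp_force: 0.0
```

```bash
python3 - <<'E'
from h import *
for _ in range(2): bot.get_image("wrist")
st=bot.state(); im=bot.get_image("wrist"); np.save("w4.npy",dict(p=st["ee_pos"],q=st["orientation"]),allow_pickle=True)
C=cam("wrist",st); print(st["time"],st["ee_pos"],st["ft_force"],proj(C,[[.5796,-.2247,.128],[.5215,.1296,.042]]))
top=bot.get_image("top")
a=cv2.resize(im[60:310,220:420],(480,600),interpolation=2); b=cv2.resize(top[215:265,260:300],(320,400),interpolation=2)
b=np.vstack([b,np.zeros((200,320,3),np.uint8)]); cv2.imwrite("pics/w4.png",np.hstack([a,b])[:,:,::-1])
E
```

```text
11.9667 [ 0.58237532 -0.2300521   0.15126559] [-0.11666366  0.28402688  0.03938199] [[327.62135209 214.26052033]
 [691.95457455  62.4406946 ]]
```

View pics/w4.png

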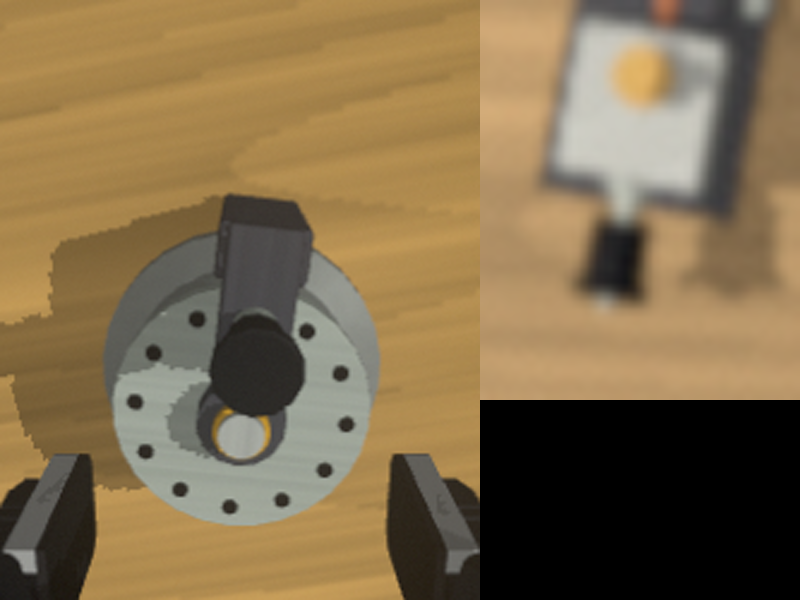

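The wrist view shows the pin's cap at crop (258,365), image about (327.5,212), within 2 px of the prediction. In the top view the valve knob's rim end is back at its starting row (252), so it is home.

```bash
python3 - <<'E'
from h import *
d=np.load("w4.npy",allow_pickle=True).item(); C=cam("wrist",dict(ee_pos=d["p"],orientation=d["q"]))
X=onz(C,(327.3,212.3),.127); q=d["q"];R=Rn.from_quat(np.r_[q[1:],q[0]])
print(X, R.inv().apply(X-d["p"]))
E
```

```text
[ 0.57852669 -0.2247248   0.127     ] [0.004728   0.00464535 0.02425031]
```

>>> {"method": "arm_command", "body": {"force": 90, "steps": [[0.0024,0.0023,0.005,0,0,0,0.06],[0.0023,0.0023,0.01,0,0,0,0.06],[0,0,0.015,0,0,0,0.06],[0,0,0.015,0,0,0,0.06],[0,0,0.015,0,0,0,0.06],[0,0,0.012,0,0,0,0.06],[0,0,0.008,0,0,0,0.06],[0,0,0.005,0,0,0,0.06],[0,0,0,0,0,0,0.06]]}}

```text
time: 12.82
ee_pos: [0.5769, -0.2192, 0.0654]
orientation: [-0.001, 0.082, 0.997, 0.0]
ft_force: [-0.6, -0.7, -0.0]
finger_gap: 0.0598
grasp_force: 0.0
```

>>> {"method": "arm_command", "body": {"force": 90, "steps": [[0,0,0,0,0,0,0.01],[0,0,0,0,0,0,0.01],[0,0,0,0,0,0,0.01],[0,0,0,0,0,0,0.01],[0,0,0,0,0,0,0.01],[0,0,0,0,0,0,0.01],[0,0,0,0,0,0,0.01]]}}

```text
time: 13.4
ee_pos: [0.5782, -0.2249, 0.0691]
orientation: [0.001, 0.082, 0.997, -0.004]
ft_force: [-3.5, -8.1, 3.2]
finger_gap: 0.0239
grasp_force: 88.0
```

>>> {"method": "arm_command", "body": {"steps": [[0,0,-0.002,0,0,0,0.01],[0,0,-0.002,0,0,0,0.01],[0,0,-0.002,0,0,0,0.01],[0,0,-0.002,0,0,0,0.01],[0,0,0,0,0,0,0.01]]}}

```text
time: 13.82
ee_pos: [0.5781, -0.2248, 0.0752]
orientation: [0.001, 0.083, 0.997, -0.004]
ft_force: [0.1, -10.6, -8.5]
finger_gap: 0.0235
grasp_force: 88.6
```

>>> {"method": "arm_command", "body": {"steps": [[0,0,-0.002,0,0,0,0.01],[0,0,-0.002,0,0,0,0.01],[0,0,-0.002,0,0,0,0.01],[0,0,-0.002,0,0,0,0.01],[0,0,0,0,0,0,0.01]]}}

```text
time: 14.23
ee_pos: [0.5781, -0.2248, 0.0827]
orientation: [0.001, 0.083, 0.997, -0.004]
ft_force: [1.9, -10.9, -10.9]
finger_gap: 0.024
grasp_force: 88.7
```

The force shows a sprung load growing with the lift. I'll relieve the side load and continue to the stop.

>>> {"method": "arm_command", "body": {"steps": [[0,-0.001,-0.001,0,0,0,0.01],[0,-0.001,-0.001,0,0,0,0.01],[0,0,-0.001,0,0,0,0.01],[0,0,0,0,0,0,0.01]]}}

```text
time: 14.57
ee_pos: [0.578, -0.2248, 0.085]
orientation: [0.001, 0.083, 0.997, -0.002]
ft_force: [3.0, -5.8, -10.9]
finger_gap: 0.024
grasp_force: 88.7
```

>>> {"method": "arm_command", "body": {"steps": [[0,0,-0.001,0,0,0,0.01],[0,0,-0.001,0,0,0,0.01],[0,0,0,0,0,0,0.01]]}}

```text
time: 14.82
ee_pos: [0.578, -0.2247, 0.0854]
orientation: [0.001, 0.083, 0.997, -0.002]
ft_force: [6.2, -7.6, -17.8]
finger_gap: 0.0238
grasp_force: 89.3
```

The lift is 16.3 mm with the force now above the spring's 10.2 N, so the pin is at its stop. I'll let it settle, check for slip and take a last look.

>>> {"method": "arm_command", "body": {"steps": [[0,0,0,0,0,0,0.01],[0,0,0,0,0,0,0.01],[0,0,0,0,0,0,0.01],[0,0,0,0,0,0,0.01],[0,0,0,0,0,0,0.01],[0,0,0,0,0,0,0.01],[0,0,0,0,0,0,0.01],[0,0,0,0,0,0,0.01],[0,0,0,0,0,0,0.01],[0,0,0,0,0,0,0.01],[0,0,0,0,0,0,0.01],[0,0,0,0,0,0,0.01]]}}

```text
time: 15.82
ee_pos: [0.578, -0.2247, 0.0854]
orientation: [0.001, 0.083, 0.997, -0.002]
ft_force: [6.0, -7.7, -16.5]
finger_gap: 0.0237
grasp_force: 89.3
```

```bash
python3 - <<'E'
from h import *
im=bot.get_image("wrist"); s=bot.get_image("side")
a=cv2.resize(im[120:320,230:410],(450,500),interpolation=2);b=cv2.resize(s[110:235,320:407],(348,500),interpolation=2)
cv2.imwrite("pics/w5.png",np.hstack([a,b])[:,:,::-1])
E
```

```text
(no output)
```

View pics/w5.png

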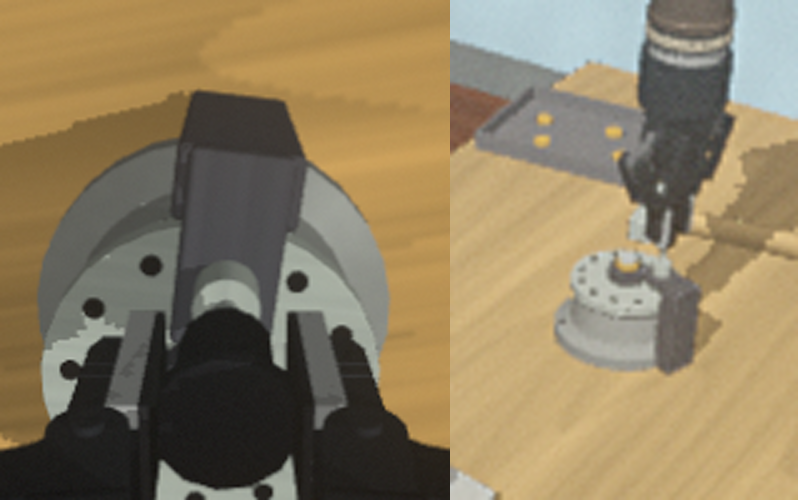

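The picture shows the cap held between the pads (crop 230,400) with the bush exposed below it. The hold is steady, with no slip over 1 s.

```bash
python3 -c "
from bench import bot
print(bot.finish_job())"
```

```text
the job is handed in; nothing more can be done
None
```

I vented the valve (slide knob pulled fully out, then pushed fully home), then lifted the index pin to its stop and handed the job in at about 16 s, still gripping it; no verdict came back.

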